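Load the drying cradle and pin the blanks with a dowel

TASK

Get the plywood drying cradle ready and load it: first put both offcuts, the one lying in the cradle and the one standing in front of its entry hole, into the grey scrap box. Then stand every drilled blank in a slot of its own, bore in line with the holes of the end plates, and only then thread the handled dowel in from the end where the offcut stood, through both end plates and every blank, until its handle is up against the plate. Leave the wax tin, cork block and amber bottle where they are.

Things in the scene. Friction and masses are not known exactly. Their poses are not given: they have to be found in the camera images.
- cradle: fixed plywood drying cradle, 84 x 180 mm (x, y), 80 mm high; origin under its centre on the bench, z up, +y to the robot's left (yaw within 0.18 rad). On its 20 mm base a lane 60 mm wide (x), 148 mm long (y) between side rails and end plates, split by three 4 mm fins into four slots 34 mm long (y), centred at y = -57, -19, 19, 57 mm. Rails and fins reach z = 32 mm
- slot (a point): floor centre of the cradle's slot nearest the entry plate: x = 0, y = 57, z = 20 mm in the cradle's frame, same axes
- entry (a point): centre of the entry hole on the outer face of the cradle's +y end plate: x = 0, y = 90, z = 48 mm in the cradle's frame, same axes. The end plates are 72 mm wide, 80 mm high and 16 mm thick (y = 74 to 90 and -90 to -74 mm), each with a 22 mm round hole along y at x = 0, z = 48 mm. The dowel goes in here, towards -y
- blank0: hardwood blank 56 (x) x 30 (y) x 56 mm (z), with a 24 mm round bore along its y axis through the centre, standing upright on the bench; origin at the centre of its underside (bore axis 28 mm above it). Either way round is the same. 75 g. Two to four blanks are present
- blank1: hardwood blank 56 (x) x 30 (y) x 56 mm (z), with a 24 mm round bore along its y axis through the centre, standing upright on the bench; origin at the centre of its underside (bore axis 28 mm above it). Either way round is the same. 75 g. Two to four blanks are present
- blank2: hardwood blank 56 (x) x 30 (y) x 56 mm (z), with a 24 mm round bore along its y axis through the centre, standing upright on the bench; origin at the centre of its underside (bore axis 28 mm above it). Either way round is the same. 75 g. Two to four blanks are present
- blank3: hardwood blank 56 (x) x 30 (y) x 56 mm (z), with a 24 mm round bore along its y axis through the centre, standing upright on the bench; origin at the centre of its underside (bore axis 28 mm above it). Either way round is the same. 75 g. Two to four blanks are present
- dowel: dowel with a handle, 85 g, lying on the bench: round dowel 16 mm in diameter, 206 mm long along +x from the origin, its last 14 mm tapered to 8 mm; square dark wood handle 30 x 30 mm, 80 mm long along -x from the origin. Origin on the axis, at the handle's front face (the shoulder that stops at the end plate). It lies level with the axis 15 mm above the bench and balances near the shoulder
- spindle: square offcut 34 x 130 x 34 mm (x, y, z), pale wood, lying lengthways in the cradle on top of the fins; origin at the centre of its underside. 90 g
- stub: square offcut 42 x 42 mm, 75 mm high, pale wood, standing on the bench in the dowel's path, its centre 70 to 110 mm outside the entry plate; origin at the centre of its underside. 80 g
- scrapbox: fixed grey open box 190 x 220 x 60 mm (x, y, z) with 6 mm walls and floor; origin under its centre, on the bench
- waxtin: round flat tin, 64 mm across (lid 67 mm), 18.5 mm high, bystander; origin under its centre
- sandblock: cork sanding block 90 x 50 x 24 mm, bystander; origin under its centre
- finish: amber bottle 68 mm across, 170 mm high, bystander; origin under its centre
Mind the look-alikes: they are no part of the job. What is shaped like the blank0 but purple or red is not meant.

How it is judged:
On the way, in this order (a step that is already met when the one before it is completed fails the run):
1. both offcuts lie in the scrap box (x of spindle in the frame of scrapbox between -0.092 and 0.092 m and y of spindle in the frame of scrapbox between -0.107 and 0.107 m and z of spindle in the frame of scrapbox between 0 and 0.058 m and x of stub in the frame of scrapbox between -0.092 and 0.092 m and y of stub in the frame of scrapbox between -0.107 and 0.107 m and z of stub in the frame of scrapbox between 0 and 0.058 m), for 0.2 s.
2. every blank stands in a slot of the cradle, the dowel still out (x of blank0 in the frame of cradle between -0.006 and 0.006 m and y of blank0 in the frame of cradle between -0.066 and 0.066 m and z of blank0 in the frame of cradle between 0.015 and 0.025 m and angle between the y axis of each of blank0, blank1, blank2, blank3 and the y axis of cradle, either way round below 0.12 rad and angle between each of blank0, blank1, blank2, blank3's own y axis and vertical above 1.45 rad and x of blank1 in the frame of cradle between -0.006 and 0.006 m and y of blank1 in the frame of cradle between -0.066 and 0.066 m and z of blank1 in the frame of cradle between 0.015 and 0.025 m and x of blank2 in the frame of cradle between -0.006 and 0.006 m and y of blank2 in the frame of cradle between -0.066 and 0.066 m and z of blank2 in the frame of cradle between 0.015 and 0.025 m and x of blank3 in the frame of cradle between -0.006 and 0.006 m and y of blank3 in the frame of cradle between -0.066 and 0.066 m and z of blank3 in the frame of cradle between 0.015 and 0.025 m and not (y of dowel in the frame of cradle between -0.3 and 0.29 m and x of dowel in the frame of cradle between -0.02 and 0.02 m and z of dowel in the frame of cradle between 0.03 and 0.07 m)), for 0.2 s.
3. the dowel is through the entry plate, its tip past the first slot (y of dowel in the frame of cradle between 0 and 0.245 m and x of dowel in the frame of cradle between -0.02 and 0.02 m and z of dowel in the frame of cradle between 0.03 and 0.066 m).
4. the dowel is through both end plates and every blank, handle against the plate (y of dowel in the frame of cradle between 0.085 and 0.096 m and x of dowel in the frame of cradle between -0.006 and 0.006 m and z of dowel in the frame of cradle between 0.041 and 0.055 m and angle between the x axis of dowel and the y axis of cradle, either way round below 0.08 rad and x of blank0 in the frame of dowel between 0.01 and 0.19 m and x of blank1 in the frame of dowel between 0.01 and 0.19 m and x of blank2 in the frame of dowel between 0.01 and 0.19 m and x of blank3 in the frame of dowel between 0.01 and 0.19 m and x of blank0 in the frame of cradle between -0.006 and 0.006 m and y of blank0 in the frame of cradle between -0.066 and 0.066 m and z of blank0 in the frame of cradle between 0.015 and 0.025 m and angle between the y axis of each of blank0, blank1, blank2, blank3 and the y axis of cradle, either way round below 0.12 rad and angle between each of blank0, blank1, blank2, blank3's own y axis and vertical above 1.45 rad and x of blank1 in the frame of cradle between -0.006 and 0.006 m and y of blank1 in the frame of cradle between -0.066 and 0.066 m and z of blank1 in the frame of cradle between 0.015 and 0.025 m and x of blank2 in the frame of cradle between -0.006 and 0.006 m and y of blank2 in the frame of cradle between -0.066 and 0.066 m and z of blank2 in the frame of cradle between 0.015 and 0.025 m and x of blank3 in the frame of cradle between -0.006 and 0.006 m and y of blank3 in the frame of cradle between -0.066 and 0.066 m and z of blank3 in the frame of cradle between 0.015 and 0.025 m), for 0.2 s.
At the end, for the whole second after the job is handed in: Both offcuts inside the scrap box; every blank present stands on the floor of a slot (within 5 mm of full depth, bore within 0.12 rad of the holes' line); the dowel passes through both end plates and every blank from the entry end, shoulder within 6 mm of the entry plate's outer face; all at rest (all of step 1 and all of step 4 and linear speed of each of blank0, blank1, blank2, blank3, dowel, stub, spindle below 0.02 m/s); the robot touches nothing.
It fails at once if the waxtin is shoved more than 50 mm from its place (distance of waxtin from where it was at the start of the episode above 0.05 m).
It fails at once if the sandblock is shoved more than 50 mm from its place (distance of sandblock from where it was at the start of the episode above 0.05 m).
It fails at once if the finish is shoved more than 50 mm from its place (distance of finish from where it was at the start of the episode above 0.05 m).
Of blank0, blank1, blank2, blank3 only 2 to 4 are there at a start; the rules pass over those that are not, and their reading is None.
At some moment in a run one of dowel, stub may be knocked a few centimetres aside while the robot is not near it.
It also fails if it takes over 210 s, if anything falls off the work surface, if the arm or the gripper's body presses on something with over 40 N, if the wrist force passes 120 N, or if a joint passes its speed limit or range.

ROBOT

A 7-joint arm with a two-finger parallel gripper is mounted at the origin on the work surface. World frame = base frame: x ahead of the robot, y to its left, z up, the work surface at z = 0. Lengths are in m, angles in rad, forces in N, time in s.
With the tool pointing down it reaches from about 0.425 to 0.875 m from the base axis. Payload 9.9 kg.
Tool frame: the origin (TCP) lies at the very end of the fingers, on their centre line; the grasp point (between the pads) lies 19 mm behind it; y points along the fingers, z is the direction in which the jaws open and shut, and the axes are right-handed (so a half turn about y gives the same grasp; the last joint's range is limited). The gripper opens to 85 mm and grips with 20 to 120 N. Pads are 22 mm wide; open, the fingers measure 114 mm over their backs; the gripper's body (76 mm by 85 mm) begins 54 mm behind the grasp point. The pads swing forward as they close: fully open they stand 13 mm farther back than shut.
Start: joints at [-1.265, 0.576, 0.025, 1.437, -0.015, 1.129, -0.057], TCP at [0.256, 0.624, 0.231] pointing down, gripper open.
Joint ranges: [-2.76, 2.76], [-0.34, 2.15], [-1.52, 1.57], [0.19, 2.46], [-1.09, 4.23], [0.17, 1.99], [-2.82, 2.82]. Speed limits (rad/s): [2.22, 2.22, 3.01, 3.01, 3.14, 3.14, 3.14].

INTERFACE

Orientations are given as a unit quaternion [x, y, z, w].
In Python, from bench import arm gives the robot as it stands.
- The arm moves only by the tool servo_tool, never from a script. Its argument "moves" is a list of rows, each an object with "offset": the shift along the world's x, y, z in cm, a list of three; "spin": the turn about the world's z in degrees. In form: [{"offset": [dx, dy, dz], "spin": spin}, ...]. A call has 1 to 10 rows; each row is the pose to reach, as a shift and turn from the pose commanded when the call began; what a row does not reach only later rows make up. A row lasts 1/8 s, in which the tool goes at most 62.5 mm and 10.7 degrees, less where a joint would pass 70% of its speed; a pose out of reach is approached as far as the arm can. A call with a gripper value outside its range is refused whole. "gripper" is the finger opening in cm, from 0 to 8.54, set as the call begins (left out, the last holds). The fingers move at their own pace and stop on an object; the grip force is fixed at half the most. Time passes only in rows, so rows that repeat a pose let the fingers close. It gives the time, the measured TCP pose, the force and the opening at its end, in the units of the state.
- arm.read_state(): the state, without advancing time (a new reading comes with each control period).
- arm.read_camera(name): name is "scene" or "top"; returns a dict with "color" (420x560x3 uint8, red, green, blue), "fovy" (degrees; the focal length in pixels is half the picture's height over the tangent of half this angle, whatever the lens; pixels are square), "cx", "cy" (the principal point, pixels), "k1" (the pictures are not rectified: a ray, as slopes to the right and down, at radius r is drawn at 1 + k1 r^2 times it, then the intrinsics apply), "position" and "attitude" of the camera in the world. Camera axes: x right, y down, z forward; pixel columns grow to the right and rows downward; lengths in m; the calibration is good to about 2 mm. A picture is of the moment at which its call begins. There is no depth.
- arm.close_job(): hands the job in, once; it reports no verdict.
The state is a dict: "time_s": time; "qpos": joint angles; "joint_velocities": joint speeds; "joint_torque": joint torques, N m; "tcp_pos": TCP position; "eef_rot": TCP orientation; "contact_force": force on the tool from outside, world axes, zero at the start; "ft_torque": the same for the moment, N m; "grip_width": finger opening in m.
Only numpy, scipy, OpenCV 4.12 (cv2) and the standard library are available. Lean on these libraries where they do the work, as an engineer would, in place of code of your own. Each camera call takes 0.05 s, during which the arm holds its last target. There are 200 camera calls.

## Working session

There is one attempt and no reset: what is moved stays moved. The work goes in short steps, Python scripts to look and compute and a tool call to move; the robot and the scene stay as the last step left them, time stands still between calls to the robot, and variables do not carry over. Pictures are saved under pics/ and viewed, about 12 in all and at most 16, crops included, and the job is handed in when it is done.

Besides the shell and the picture viewer there is one more tool, called as a command line: name --argument value ..., lists and objects as JSON in quotes. servo_tool: Moves the arm, as the interface text tells. Its arguments: {"type":"object","properties":{"moves":{"type":"array"},"gripper":{"type":"number"}},"required":["moves"]}

```bash
mkdir -p pics; cat > h.py <<'E'
import numpy as np, cv2
from scipy.spatial.transform import Rotation as R
from bench import arm
def cam(name,fn=None):
    c=arm.read_camera(name)
    if fn: cv2.imwrite('pics/'+fn,c['color'][:,:,::-1])
    return c
def rot(c):
    a=np.array(c['attitude'],float)
    return a if a.shape==(3,3) else R.from_quat(a).as_matrix()
def K(c):
    f=c['color'].shape[0]/2/np.tan(np.radians(c['fovy'])/2)
    return np.array([[f,0,c['cx']],[0,f,c['cy']],[0,0,1]])
def ray(c,uv):
    uv=np.atleast_2d(np.array(uv,float))
    p=(uv-[c['cx'],c['cy']])/K(c)[0,0]; q=p.copy()
    for _ in range(30): q=p/(1+c['k1']*(q**2).sum(1,keepdims=True))
    return np.c_[q,np.ones(len(q))]@rot(c).T
def onz(c,uv,z):
    d=ray(c,uv); o=np.array(c['position']); return o+d*((z-o[2])/d[:,2])[:,None]
def proj(c,P):
    q=(np.atleast_2d(P)-np.array(c['position']))@rot(c); s=q[:,:2]/q[:,2:]
    return s*(1+c['k1']*(s**2).sum(1,keepdims=True))*K(c)[0,0]+[c['cx'],c['cy']]
E
python3 - <<'E'
from h import *
for n in('scene','top'):
    c=cam(n,n+'0.png'); print(n,{k:v for k,v in c.items() if k!='color'})
print(arm.read_state())
E
```

```text
scene {'fovy': 52.339046534084396, 'cx': 279.53883145319253, 'cy': 201.85219846528835, 'k1': -0.06764916985012388, 'position': array([ 1.13581793, -0.12511219,  1.07455374]), 'attitude': array([ 0.75463567,  0.60325377, -0.16273641, -0.20031663])}
top {'fovy': 54.65499854250979, 'cx': 273.33571408538734, 'cy': 208.0497884124671, 'k1': 0.03694240724657193, 'position': array([ 0.50858416, -0.0182665 ,  1.02791697]), 'attitude': array([-0.70630415,  0.70771976, -0.00899846,  0.01364578])}
{'time_s': 0.1, 'qpos': array([-1.26480178,  0.57646813,  0.02485341,  1.43779058, -0.01502532,
        1.12902191, -0.05649243]), 'joint_velocities': array([ 0.00209847, -0.00132573, -0.00075592, -0.00263863,  0.00105053,
        0.00075483,  0.00019707]), 'joint_torque': array([ 6.67143613e-03, -7.67297530e+01,  2.25811690e+00, -2.86601740e+01,
        1.59020035e-02,  8.56901694e-03, -7.08952300e-06]), 'tcp_pos': array([0.2563361 , 0.6240033 , 0.23052731]), 'eef_rot': array([ 0.69424609, -0.13701666,  0.13685093, -0.69319595]), 'contact_force': array([-0.04259156,  0.54631945,  0.42086767]), 'ft_torque': array([-0.0054921 , -0.0033339 ,  0.01042583]), 'grip_width': 0.08546184446067658}
```

View pics/scene0.png

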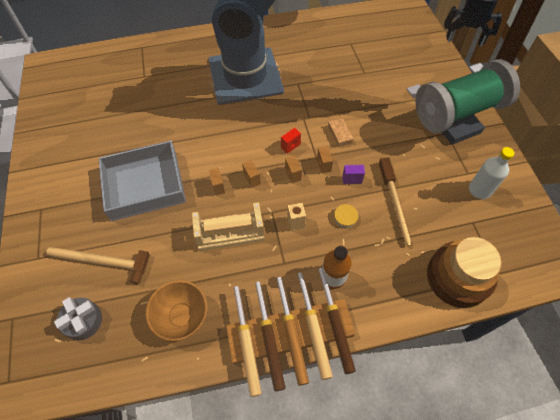

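View pics/top0.png

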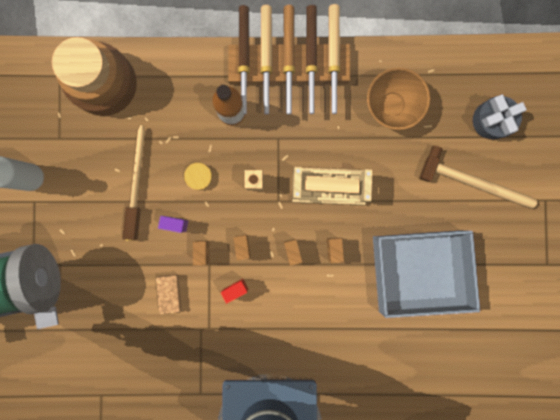

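The scene shows four brown blanks in a row, cradle with offcut at top px (333,185), stub (253,180), dowel handle (131,222) with tip at (141,127), scrap box (427,273), bottle (230,103), tin (198,177), cork (168,295). Red and purple look-alikes are ignored. Zooming in.

```bash
python3 - <<'E'
import cv2
a=cv2.imread('pics/top0.png')[150:275,185:380]
cv2.imwrite('pics/top0c.png',cv2.resize(a,None,fx=4,fy=4,interpolation=cv2.INTER_CUBIC))
a=cv2.imread('pics/scene0.png')[110:255,185:420]
cv2.imwrite('pics/scene0c.png',cv2.resize(a,None,fx=3.4,fy=3.4,interpolation=cv2.INTER_CUBIC))
E
```

```text
(no output)
```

View pics/top0c.png

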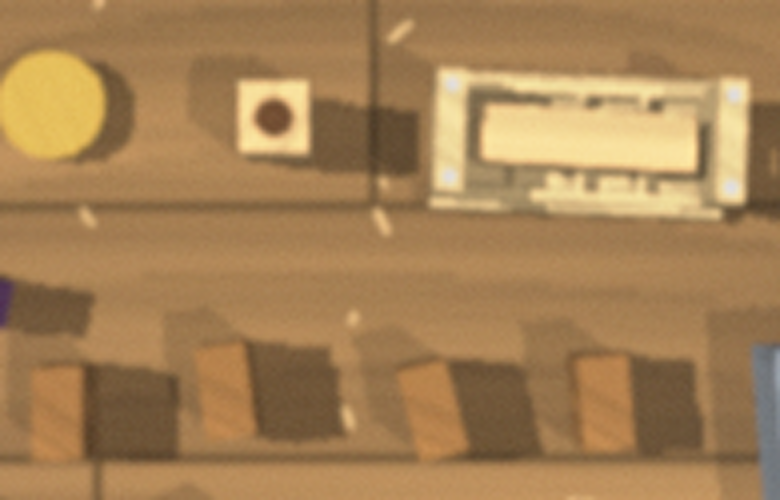

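View pics/scene0c.png

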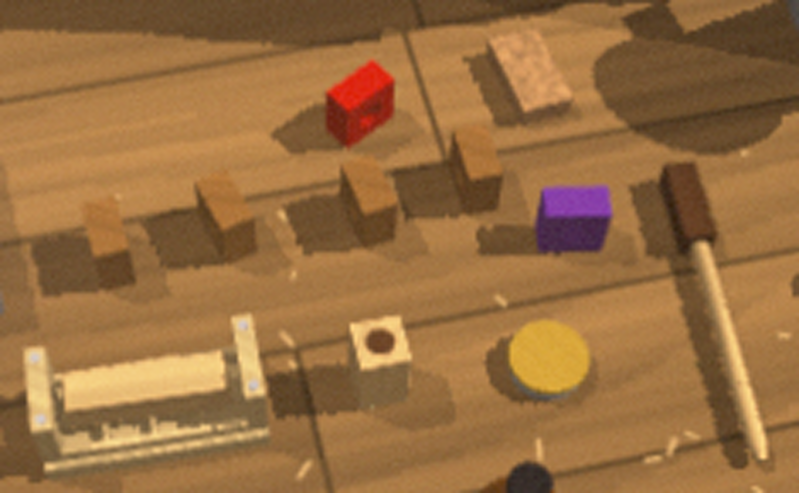

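Blank tops (brown), plate tops with 4 pale screws, and offcut tops are clear. I'll use the screws' centroid for the cradle and masks for the tops.

```bash
python3 - <<'E'
import cv2,numpy as np
a=cv2.imread('pics/top0.png'); hsv=cv2.cvtColor(a,cv2.COLOR_BGR2HSV)
for n,(u,v) in dict(b0=(199,253),b1=(241,248),b2=(293,252),b3=(336,251),table=(220,230),tshade=(212,253),tlight=(225,215),stub=(247,172),spin=(330,183),screw=(298,171),plate=(297,182),handle=(131,222),rod=(138,165),mal=(433,160),box=(427,270),rail=(335,173)).items():
    print(n,a[v-1:v+2,u-1:u+2].mean((0,1)).round(),hsv[v,u])
s=cv2.imread('pics/scene0.png')
hs=cv2.cvtColor(s,cv2.COLOR_BGR2HSV)
for n,(u,v) in dict(b=(215,173),b1=(251,170),table=(260,150),pl=(196,225),sc=(195,215),stub=(294,207)).items(): print(n,s[v,u],hs[v,u])
E
```

```text
b0 [ 73. 123. 172.] [ 15 146 171]
b1 [ 73. 123. 173.] [ 15 148 174]
b2 [ 74. 124. 174.] [ 15 144 173]
b3 [ 74. 125. 175.] [ 15 148 174]
table [ 89. 136. 178.] [ 16 127 177]
tshade [ 57.  85. 111.] [ 16 122 109]
tlight [ 89. 136. 179.] [ 16 128 178]
stub [152. 220. 245.] [ 23  95 247]
spin [150. 217. 244.] [ 21  97 244]
screw [200. 220. 230.] [ 16  12 227]
plate [156. 219. 240.] [ 22  87 240]
handle [ 51.  77. 112.] [ 12 142 113]
rod [112. 162. 197.] [ 17 109 199]
mal [ 47.  71. 105.] [ 14 144 103]
box [179. 169. 160.] [107  26 179]
rail [134. 188. 214.] [ 18  98 224]
b [ 58 116 174] [ 15 170 174]
b1 [ 60 116 177] [ 14 169 177]
table [ 79 141 197] [ 16 153 197]
pl [136 205 237] [ 21 109 237]
sc [194 201 211] [ 12  21 211]
stub [ 65 108 152] [ 15 146 152]
```

```bash
cat >> h.py <<'E'
S=4
def up(c):
    return cv2.resize(cv2.GaussianBlur(c['color'],(0,0),.7),None,fx=S,fy=S,interpolation=cv2.INTER_CUBIC).astype(float)
def blob(c,mask,uv,z,n=''):
    """component containing/nearest uv -> min rect at plane z: centre, long-side yaw, sizes"""
    cs,_=cv2.findContours(mask.astype(np.uint8),cv2.RETR_EXTERNAL,cv2.CHAIN_APPROX_NONE)
    cs=[k for k in cs if cv2.contourArea(k)>60*S]
    k=max(cs,key=lambda k:cv2.pointPolygonTest(k,(uv[0]*S,uv[1]*S),True))
    P=onz(c,(k[:,0,:]+.5)/S-.5,z)[:,:2]*1000
    r=cv2.minAreaRect(P.astype(np.float32)); b=cv2.boxPoints(r)
    e=b[1]-b[0]; f=b[2]-b[1]
    if np.hypot(*e)<np.hypot(*f): e,f=f,e
    y=np.degrees(np.arctan2(e[1],e[0])); y=(y+90)%180-90
    print(n,'c',np.round(r[0],1),'long %.1f short %.1f yaw(long) %.1f'%(np.hypot(*e),np.hypot(*f),y)); return np.array(r[0]),y
E
python3 - <<'E'
from h import *
c=cam('top'); s=cam('scene')
I=up(c); J=up(s)
mb=(I[...,2]/I[...,0]<.46)&(I[...,0]>143)
mj=(J[...,2]/J[...,0]<.37)&(J[...,0]>150)
for i,(u,w) in enumerate(zip([(199,253),(241,248),(293,252),(336,251)],[(325,156),(293,165),(251,170),(215,174)])):
    blob(c,mb,u,.056,'blank top %d'%i); blob(s,mj,w,.056,'   scene')
pale=(I[...,0]>225)&(I[...,2]>125); pj=(J[...,0]>222)
blob(c,pale,(247,172),.075,'stub'); blob(s,pj,(290,205),.075,' scene')
blob(c,pale,(330,183),.066,'spindle');blob(s,pj,(228,222),.066,' scene')
blob(c,(I[...,0]<140)&(I[...,0]>80)&(I[...,2]<70),(131,222),.03,'handle')
ho=J[...,0]<125; blob(s,ho,(387,170),.03,' scene')
blob(c,(I[...,2]>115)&(I[...,0]<225),(427,270),.0,'box')
for cc,Q,seed in((c,I,[(298,171),(297.25,194.25),(368.5,173.75),(367.5,197)]),(s,J,[(195.5,215.5),(197,233.5),(257,206),(259.5,223.5)])):
    sat=(Q.max(2)-Q.min(2)); out=[]
    for u,v in seed:
        x0,y0=int((u-4)*S),int((v-4)*S); w=np.clip(70-sat[y0:y0+8*S,x0:x0+8*S],0,None)*(Q[y0:y0+8*S,x0:x0+8*S,0]>160)
        yy,xx=np.mgrid[y0:y0+8*S,x0:x0+8*S]; out.append(((w*xx).sum()/w.sum()/S,(w*yy).sum()/w.sum()/S))
    P=onz(cc,np.array(out)-.375,.08)[:,:2]*1000; print('screws',np.round(P,1).tolist(),'mean',P.mean(0).round(1)); d=P[0]+P[1]-P[2]-P[3]; d*=np.sign(d[1]); print('yaw',np.degrees(np.arctan2(-d[0],d[1])), np.hypot(*d)/2)
E
```

```text
blank top 0 c [433.5 166.9] long 58.7 short 30.9 yaw(long) 0.3
   scene c [433.  166.4] long 54.8 short 29.9 yaw(long) 1.1
blank top 1 c [446.2  66.2] long 58.4 short 31.1 yaw(long) 7.7
   scene c [446.   65.4] long 55.9 short 31.6 yaw(long) 10.1
blank top 2 c [434.1 -57.5] long 58.8 short 32.1 yaw(long) 14.7
   scene c [434.1 -58.1] long 56.8 short 31.2 yaw(long) 16.0
blank top 3 c [ 439.1 -158.1] long 58.1 short 37.1 yaw(long) 4.2
   scene c [ 439. -161.] long 54.6 short 30.0 yaw(long) 3.2
stub c [608.7  36.1] long 40.0 short 38.6 yaw(long) -1.1
 scene c [608.3  35.7] long 38.9 short 38.3 yaw(long) 0.8
spindle c [ 596.1 -150.4] long 124.9 short 34.1 yaw(long) 88.3
 scene c [ 595.5 -151. ] long 124.6 short 31.4 yaw(long) 86.1
handle c [599.5 308.3] long 279.7 short 69.9 yaw(long) -9.9
 scene c [610.8 305.5] long 293.3 short 67.8 yaw(long) -9.9
box c [ 375.3 -391.6] long 247.7 short 205.1 yaw(long) -85.9
screws [[626.6, -69.0], [572.8, -67.0], [619.7, -233.1], [565.7, -230.9]] mean [ 596.2 -150. ]
yaw -2.4370831163184015 164.11627270553512
screws [[565.4, -231.2], [619.3, -233.3], [572.8, -67.0], [626.5, -69.4]] mean [ 596.  -150.2]
yaw -2.5400530869710214 164.2267261559347
```

Two views agree within ~0.5 mm: cradle centre (596.1, -150.1), yaw -2.5°. Now I measure the dowel and box, and get the move for the first pick (spindle).

```bash
cat >> h.py <<'E'
C0=np.array([596.1,-150.1]); CY=-2.48
def crad(x,y):
    t=np.radians(CY); return C0+[x*np.cos(t)-y*np.sin(t), x*np.sin(t)+y*np.cos(t)]
def incrad(p):
    t=np.radians(CY); d=np.array(p)-C0; return np.array([d[0]*np.cos(t)+d[1]*np.sin(t),-d[0]*np.sin(t)+d[1]*np.cos(t)])
def st():
    s=arm.read_state(); M=R.from_quat(s['eef_rot']).as_matrix(); j=np.degrees(np.arctan2(M[1,2],M[0,2]))
    return s,np.array(s['tcp_pos'])*1000,(j+90)%180-90,M
def plan(x,y,z,jaw):
    s,p,j,M=st(); d=(jaw-j+90)%180-90
    print('t %.1f tcp'%s['time_s'],p.round(1),'jaw %.1f point'%j,M[:,1].round(3),'q7 %.2f'%s['qpos'][6],'F',s['contact_force'].round(1),'w %.1f'%(s['grip_width']*1000))
    print(' move offset cm',((np.array([x,y,z])-p)/10).round(2),'spin %.1f'%d)
E
python3 - <<'E'
from h import *
c=cam('top'); s=cam('scene')
out=[]
for cc,rng,th,z,hs in((c,(95,160,115,245),200,.03,(131,222)),(s,(370,415,150,250),200,.03,(387,170))):
    I=cc['color'].astype(float); Iu=up(cc)
    hm=(Iu[...,0]<128); a,b,d,e=rng; m=np.zeros_like(hm); m[d*S:e*S,a*S:b*S]=1
    if cc is s: m[:,:381*S]=0
    # dark redder handle: R/B high vs shadow
    hm=hm&m&(Iu[...,0]/Iu[...,2]>2.08)
    hm=cv2.morphologyEx(hm.astype(np.uint8),cv2.MORPH_OPEN,np.ones((9,9)))
    blob(cc,hm,hs,z,'handle')
I=up(c)
m=(I[...,2]>I[...,0]-5)&(I[...,2]>70)
blob(c,m,(427,270),.06,'box rim')
P=onz(c,[(375,236),(471,231),(479,309),(383,317)],.06); print(P.round(3).tolist(), P.mean(0))
print('rod tip',onz(c,[(141,127)],.015),'tin',onz(c,[(198,177)],.0185),'bottle top',onz(c,[(223,91)],.17),'bottle scene',onz(s,[(341,252)],.17))
P=crad(0,0); plan(P[0],P[1],120,CY)
a=c['color'][110:250,95:260,::-1]; cv2.imwrite('pics/dow.png',cv2.resize(a,None,fx=4,fy=4,interpolation=cv2.INTER_CUBIC))
E
```

```text
handle c [504.5 339.5] long 77.0 short 31.7 yaw(long) -4.2
handle c [610.8 311.4] long 294.1 short 47.0 yaw(long) -13.7
box rim c [ 385.4 -370. ] long 232.6 short 189.0 yaw(long) -86.0
[[0.473, -0.253, 0.06], [0.485, -0.477, 0.06], [0.303, -0.491, 0.06], [0.283, -0.269, 0.06]] [ 0.38601761 -0.37212499  0.06      ]
rod tip [[0.74461683 0.31906603 0.015     ]] tin [[0.6186985 0.1758302 0.0185   ]] bottle top [[0.78526229 0.09388486 0.17      ]] bottle scene [[0.78779519 0.09376372 0.17      ]]
t 0.3 tcp [256.5 624.2 231. ] jaw 67.7 point [-0.    -0.001 -1.   ] q7 -0.06 F [ 0.6 -0.6  1.2] w 85.5
 move offset cm [ 33.96 -77.43 -11.1 ] spin -70.1<stdin>:9: RuntimeWarning: divide by zero encountered in divide
```

View pics/dow.png

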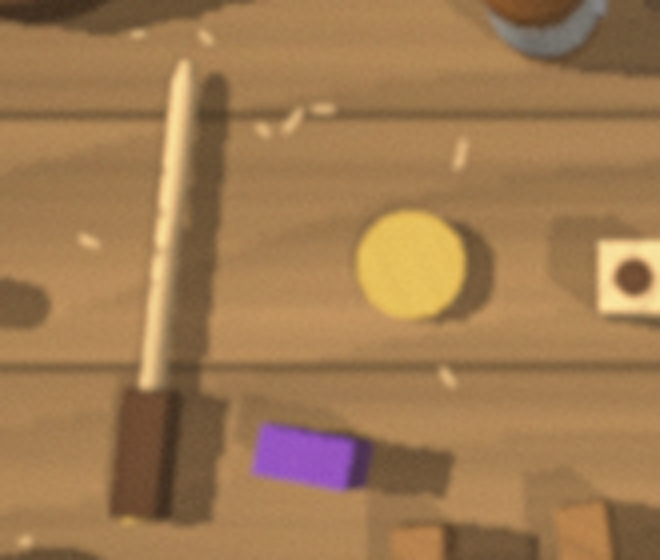

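Dowel: handle centre (504, 339), tip (745, 319), yaw ≈ -5°; tin at (619, 176), bottle (786, 94), box centre (386, -371), yaw +4°. Starting with the spindle.

servo_tool --moves '[{"offset": [34, -77.4, -9], "spin": -70.1}, {"offset": [34, -77.4, -9], "spin": -70.1}, {"offset": [34, -77.4, -9], "spin": -70.1}, {"offset": [34, -77.4, -9], "spin": -70.1}, {"offset": [34, -77.4, -9], "spin": -70.1}, {"offset": [34, -77.4, -9], "spin": -70.1}, {"offset": [34, -77.4, -9], "spin": -70.1}, {"offset": [34, -77.4, -9], "spin": -70.1}, {"offset": [34, -77.4, -9], "spin": -70.1}, {"offset": [34, -77.4, -9], "spin": -70.1}]' --gripper 6.0

```text
time_s: 1.55
tcp_pos: [0.5072, 0.0537, 0.1651]
eef_rot: [0.489, -0.51, 0.51, -0.49]
contact_force: [0.5, 0.4, 0.6]
grip_width: 0.06
```

servo_tool --moves '[{"offset": [8.85, -20.15, -3], "spin": 0}, {"offset": [8.85, -20.15, -3], "spin": 0}, {"offset": [8.85, -20.15, -3], "spin": 0}, {"offset": [8.85, -20.15, -3], "spin": 0}, {"offset": [8.85, -20.15, -7], "spin": 0}, {"offset": [8.85, -20.15, -10.5], "spin": 0}, {"offset": [8.85, -20.15, -12.6], "spin": 0}, {"offset": [8.85, -20.15, -12.6], "spin": 0}]'

```text
time_s: 2.55
tcp_pos: [0.5939, -0.1458, 0.0377]
eef_rot: [-0.49, 0.511, -0.51, 0.489]
contact_force: [0.5, 0.6, 0.9]
grip_width: 0.0601
```

servo_tool --moves '[{"offset": [0, 0, 0], "spin": 0}, {"offset": [0, 0, 0], "spin": 0}, {"offset": [0, 0, 0], "spin": 0}, {"offset": [0, 0, 0], "spin": 0}]' --gripper 2.8

```text
time_s: 3.05
tcp_pos: [0.5959, -0.1464, 0.0406]
eef_rot: [0.489, -0.51, 0.511, -0.49]
contact_force: [-1.0, 0.3, 7.1]
grip_width: 0.0334
```

servo_tool --moves '[{"offset": [0, 0, 4], "spin": 0}, {"offset": [0, 0, 9], "spin": 0}, {"offset": [-4, -5, 10], "spin": 2}, {"offset": [-8, -10, 10], "spin": 6.5}, {"offset": [-12, -15, 10], "spin": 6.5}, {"offset": [-16, -20, 10], "spin": 6.5}, {"offset": [-17.5, -22.2, 10], "spin": 6.5}, {"offset": [-17.5, -22.2, 6], "spin": 6.5}, {"offset": [-17.5, -22.2, 1], "spin": 6.5}, {"offset": [-17.5, -22.2, -1.8], "spin": 6.5}]'

```text
time_s: 4.3
tcp_pos: [0.4193, -0.3676, 0.0195]
eef_rot: [-0.517, 0.482, -0.481, 0.517]
contact_force: [0.2, -0.1, -2.0]
grip_width: 0.0329
```

servo_tool --moves '[{"offset": [0, 0, 0], "spin": 0}, {"offset": [0, 0, 0], "spin": 0}, {"offset": [0, 0, 0], "spin": 0}, {"offset": [0, 0, 5], "spin": 0}, {"offset": [0, 0, 10], "spin": 0}, {"offset": [5, 6, 14], "spin": 0}, {"offset": [5, 12, 14], "spin": 0}]' --gripper 5.4

```text
time_s: 5.18
tcp_pos: [0.4699, -0.2651, 0.162]
eef_rot: [-0.516, 0.48, -0.485, 0.518]
contact_force: [1.9, 0.9, -0.1]
grip_width: 0.0543
```

```bash
python3 - <<'E'
from h import *
c=cam('top','top1.png'); s=cam('scene')
I=up(c);J=up(s)
for q,Q,u in((c,(I[...,0]>225)&(I[...,2]>125),(247,172)),(s,J[...,0]>222,(290,205))):
    try: blob(q,Q,u,.075,'stub')
    except Exception as e: print(e)
plan(608.5,36,150,0)
E
```

```text
stub c [608.5  35.9] long 36.5 short 35.3 yaw(long) -0.0
stub c [ 632.4 -158.1] long 71.3 short 53.5 yaw(long) 73.1
t 5.3 tcp [ 470.1 -257.3  160.6] jaw 4.6 point [ 0.004  0.003 -1.   ] q7 0.71 F [ 0.6 -0.3 -0.6] w 54.0
 move offset cm [13.84 29.33 -1.06] spin -4.6
```

View pics/top1.png

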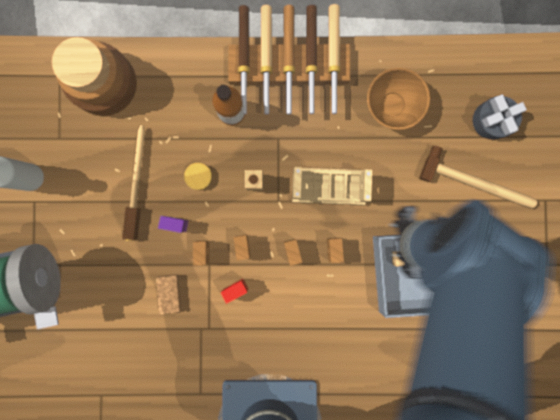

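The cradle is now empty and the stub is still at px (253,180). Picking the stub.

servo_tool --moves '[{"offset": [13.9, 29.4, 0], "spin": -4.6}, {"offset": [13.9, 29.4, 0], "spin": -4.6}, {"offset": [13.9, 29.4, 0], "spin": -4.6}, {"offset": [13.9, 29.4, 0], "spin": -4.6}, {"offset": [13.9, 29.4, 0], "spin": -4.6}, {"offset": [13.9, 29.4, 0], "spin": -4.6}, {"offset": [13.9, 29.4, -3], "spin": -4.6}, {"offset": [13.9, 29.4, -8], "spin": -4.6}, {"offset": [13.9, 29.4, -12.2], "spin": -4.6}, {"offset": [13.9, 29.4, -12.2], "spin": -4.6}]' --gripper 6.6

```text
time_s: 6.52
tcp_pos: [0.6038, 0.0284, 0.035]
eef_rot: [-0.499, 0.504, -0.501, 0.496]
contact_force: [0.1, -0.9, 0.9]
grip_width: 0.0661
```

servo_tool --moves '[{"offset": [0, 0, 0], "spin": 0}, {"offset": [0, 0, 0], "spin": 0}, {"offset": [0, 0, 0], "spin": 0}, {"offset": [0, 0, 0], "spin": 0}]' --gripper 3.6

```text
time_s: 7.02
tcp_pos: [0.6073, 0.029, 0.0391]
eef_rot: [0.497, -0.502, 0.503, -0.499]
contact_force: [-0.9, -1.3, 8.2]
grip_width: 0.0412
```

servo_tool --moves '[{"offset": [0, 0, 5], "spin": 0}, {"offset": [0, 0, 11], "spin": 0}, {"offset": [-25.9, -40.3, 12], "spin": 4}, {"offset": [-25.9, -40.3, 12], "spin": 4}, {"offset": [-25.9, -40.3, 12], "spin": 4}, {"offset": [-25.9, -40.3, 12], "spin": 4}, {"offset": [-25.9, -40.3, 12], "spin": 4}, {"offset": [-25.9, -40.3, 12], "spin": 4}, {"offset": [-25.9, -40.3, 12], "spin": 4}, {"offset": [-25.9, -40.3, 12], "spin": 4}]'

```text
time_s: 8.28
tcp_pos: [0.3449, -0.3764, 0.1582]
eef_rot: [0.514, -0.484, 0.486, -0.514]
contact_force: [0.4, 0.6, -1.3]
grip_width: 0.0411
```

servo_tool --moves '[{"offset": [0, 0, 0], "spin": 0}, {"offset": [0, 0, -5], "spin": 0}, {"offset": [0, 0, -9], "spin": 0}, {"offset": [0, 0, -11], "spin": 0}, {"offset": [0, 0, -11], "spin": 0}]'

```text
time_s: 8.9
tcp_pos: [0.3475, -0.3727, 0.0463]
eef_rot: [-0.515, 0.485, -0.484, 0.515]
contact_force: [0.1, -0.3, -0.7]
grip_width: 0.0412
```

servo_tool --moves '[{"offset": [0, 0, 0], "spin": 0}, {"offset": [0, 0, 0], "spin": 0}, {"offset": [0, 0, 0], "spin": 0}, {"offset": [0, 0, 6], "spin": 0}, {"offset": [0, 0, 12], "spin": 0}, {"offset": [8, 20, 14], "spin": 0}, {"offset": [8, 20, 14], "spin": 0}, {"offset": [8, 20, 14], "spin": 0}, {"offset": [8, 20, 14], "spin": 0}, {"offset": [8, 20, 14], "spin": 0}]' --gripper 5.4

```text
time_s: 10.15
tcp_pos: [0.4279, -0.1712, 0.187]
eef_rot: [-0.516, 0.483, -0.484, 0.516]
contact_force: [0.1, -0.9, -0.3]
grip_width: 0.0539
```

```bash
python3 - <<'E'
from h import *
c=cam('top','top2.png'); s=cam('scene','scene2.png')
J=up(s); mj=(J[...,2]/J[...,0]<.37)&(J[...,0]>150)
for w in [(325,156),(293,165),(251,170),(215,174)]:
    try: blob(s,mj,w,.056,'   scene')
    except Exception as e: print(e)
plan(439,-160,150,3)
a=c['color'][140:325,230:490,::-1];b=s['color'][110:255,90:310,::-1]
r=lambda q:cv2.resize(q,(395,290),interpolation=cv2.INTER_CUBIC)
cv2.imwrite('pics/m2.png',np.hstack([r(a),r(b)]))
E
```

```text
scene c [432.8 166.3] long 55.5 short 30.1 yaw(long) 0.8
   scene c [445.8  65.8] long 56.4 short 30.8 yaw(long) 10.4
   scene c [434.4 -57.1] long 56.7 short 30.7 yaw(long) 17.3
   scene c [ 439.2 -161.1] long 54.3 short 29.8 yaw(long) 4.7
t 10.2 tcp [ 426.7 -173.9  186.9] jaw 3.5 point [ 0. -0. -1.] q7 0.53 F [-0.5 -0.1  0.5] w 54.2
 move offset cm [ 1.23  1.39 -3.69] spin -0.5
```

View pics/m2.png

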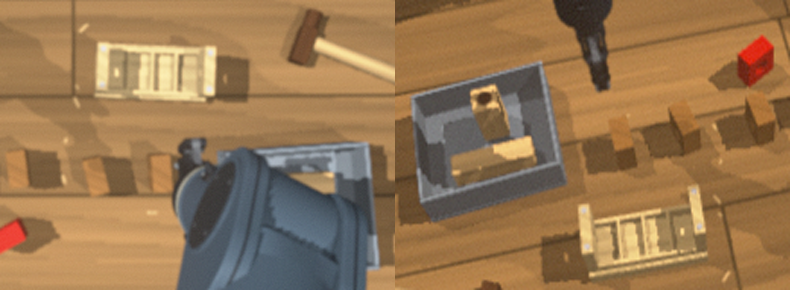

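Both offcuts are in the box (spindle flat, stub standing), blanks untouched. Next: blank3 → slot at y=-57.

servo_tool --moves '[{"offset": [1.25, 1.3, -4], "spin": 0.5}, {"offset": [1.25, 1.3, -9], "spin": 0.5}, {"offset": [1.25, 1.3, -13], "spin": 0.5}, {"offset": [1.25, 1.3, -16.1], "spin": 0.5}, {"offset": [1.25, 1.3, -16.1], "spin": 0.5}, {"offset": [1.25, 1.3, -16.1], "spin": 0.5}, {"offset": [1.25, 1.3, -16.1], "spin": 0.5}]' --gripper 8.5

```text
time_s: 11.12
tcp_pos: [0.4401, -0.1612, 0.027]
eef_rot: [-0.517, 0.482, -0.483, 0.517]
contact_force: [-0.3, -0.4, 0.6]
grip_width: 0.0848
```

```bash
python3 - <<'E'
from h import *
plan(439.1,-160.7,26,4)
for i in range(3): cam('top'); print(st()[1].round(1),st()[2].round(2))
E
```

```text
t 11.1 tcp [ 440.1 -161.2   27. ] jaw 3.9 point [ 0.002 -0.001 -1.   ] q7 0.65 F [-0.3 -0.4  0.6] w 84.8
 move offset cm [-0.1   0.05 -0.1 ] spin 0.1
[ 440.1 -161.    26.9] 3.96
[ 440.  -160.8   26.7] 3.97
[ 439.9 -160.7   26.6] 3.98
```

servo_tool --moves '[{"offset": [0, 0, 0], "spin": 0}, {"offset": [0, 0, 0], "spin": 0}, {"offset": [0, 0, 0], "spin": 0}, {"offset": [0, 0, 0], "spin": 0}, {"offset": [0, 0, 5], "spin": 0}, {"offset": [0, 0, 10], "spin": 0}, {"offset": [0, 0, 10], "spin": 0}, {"offset": [0, 0, 10], "spin": 0}]' --gripper 5.0

```text
time_s: 12.28
tcp_pos: [0.4392, -0.1602, 0.1254]
eef_rot: [-0.517, 0.482, -0.482, 0.517]
contact_force: [-0.3, 0.2, -1.6]
grip_width: 0.0552
```

```bash
python3 - <<'E'
from h import *
cam('top');cam('scene'); P=crad(0,-57); print(P); plan(P[0],P[1],146,CY)
print({y:crad(0,y).round(1) for y in(-57,-19,19,57)})
E
```

```text
[ 593.63357289 -207.04661305]
t 12.4 tcp [ 438.7 -160.2  124.7] jaw 4.0 point [-0.002  0.001 -1.   ] q7 0.58 F [ 0.1  1.3 -1. ] w 55.2
 move offset cm [15.5  -4.68  2.13] spin -6.5
{-57: array([ 593.6, -207. ]), -19: array([ 595.3, -169.1]), 19: array([ 596.9, -131.1]), 57: array([598.6, -93.2])}
```

servo_tool --moves '[{"offset": [5, -1.5, 0], "spin": -6.5}, {"offset": [10, -3, 0], "spin": -6.5}, {"offset": [15.5, -4.7, 0], "spin": -6.5}, {"offset": [15.5, -4.7, 0], "spin": -6.5}, {"offset": [15.5, -4.7, -3], "spin": -6.5}, {"offset": [15.5, -4.7, -6], "spin": -6.5}, {"offset": [15.5, -4.7, -6], "spin": -6.5}, {"offset": [15.5, -4.7, -6], "spin": -6.5}]'

```text
time_s: 13.38
tcp_pos: [0.5941, -0.2079, 0.066]
eef_rot: [-0.489, 0.511, -0.511, 0.489]
contact_force: [-0.4, 0.8, -0.2]
grip_width: 0.0546
```

```bash
python3 - <<'E'
from h import *
s=cam('scene');cam('top'); P=crad(0,-57); plan(P[0],P[1],66,CY)
a=s['color'][165:255,180:280,::-1]; cv2.imwrite('pics/m3.png',cv2.resize(a,None,fx=6,fy=6,interpolation=cv2.INTER_CUBIC))
E
```

```text
t 13.5 tcp [ 594.8 -207.9   66.8] jaw -2.5 point [ 0.001 -0.    -1.   ] q7 0.51 F [ 0.8 -0.2 -1.5] w 55.2
 move offset cm [-0.12  0.09 -0.08] spin 0.1
```

View pics/m3.png

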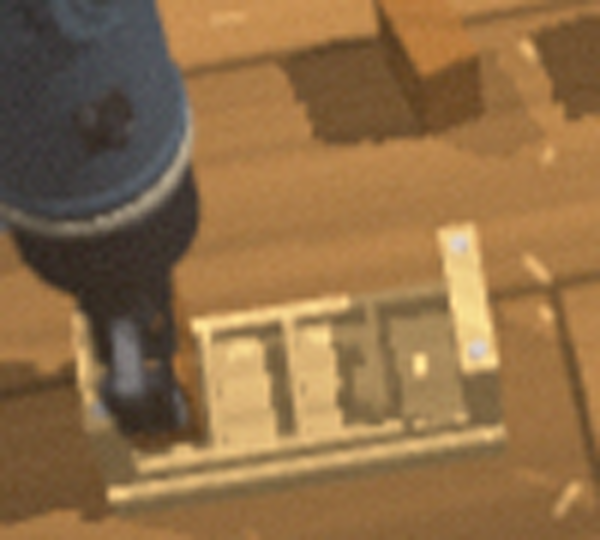

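The blank sits over the leftmost slot (px ~ (205,228) in the scene). Lowering slowly.

servo_tool --moves '[{"offset": [-0.05, 0.05, -0.7], "spin": 0}, {"offset": [-0.05, 0.05, -1.4], "spin": 0}, {"offset": [-0.05, 0.05, -1.9], "spin": 0}, {"offset": [-0.05, 0.05, -1.9], "spin": 0}, {"offset": [-0.05, 0.05, -1.9], "spin": 0}]'

```text
time_s: 14.1
tcp_pos: [0.5938, -0.2071, 0.0465]
eef_rot: [-0.489, 0.511, -0.511, 0.489]
contact_force: [0.2, -0.3, -0.2]
grip_width: 0.055
```

servo_tool --moves '[{"offset": [0, 0, 0], "spin": 0}, {"offset": [0, 0, 0], "spin": 0}, {"offset": [0, 0, 4], "spin": 0}, {"offset": [0, 0, 9], "spin": 0}, {"offset": [-4, 3.7, 10], "spin": 6}, {"offset": [-8, 7.5, 10], "spin": 12}, {"offset": [-12, 11.2, 10], "spin": 18.5}, {"offset": [-15.95, 14.95, 10], "spin": 18.5}, {"offset": [-15.95, 14.95, 10], "spin": 18.5}]' --gripper 8.2

```text
time_s: 15.22
tcp_pos: [0.4313, -0.055, 0.1468]
eef_rot: [-0.565, 0.426, -0.424, 0.565]
contact_force: [0.7, -0.9, 0.6]
grip_width: 0.0821
```

servo_tool --moves '[{"offset": [0, 0, -5], "spin": 0}, {"offset": [0, 0, -9], "spin": 0}, {"offset": [0, 0, -12], "spin": 0}, {"offset": [0, 0, -12], "spin": 0}, {"offset": [0, 0, -12], "spin": 0}]'

```text
time_s: 15.85
tcp_pos: [0.435, -0.058, 0.0274]
eef_rot: [-0.564, 0.426, -0.426, 0.565]
contact_force: [-0.1, -0.0, 0.8]
grip_width: 0.0818
```

```bash
python3 - <<'E'
from h import *
cam('top');plan(434.2,-57.6,26,16)
E
```

```text
t 15.9 tcp [435.3 -57.9  27.7] jaw 15.9 point [ 0.002 -0.    -1.   ] q7 0.61 F [-0.5  1.3  0.2] w 82.1
 move offset cm [-0.11  0.03 -0.17] spin 0.1
```

servo_tool --moves '[{"offset": [0, 0, 0], "spin": 0}, {"offset": [0, 0, 0], "spin": 0}, {"offset": [0, 0, 0], "spin": 0}, {"offset": [0, 0, 5], "spin": 0}, {"offset": [0, 0, 10], "spin": 0}, {"offset": [4, -2.8, 10], "spin": -6}, {"offset": [8, -5.6, 10], "spin": -12}, {"offset": [12, -8.4, 10], "spin": -18.4}, {"offset": [16.05, -11.1, 10], "spin": -18.4}, {"offset": [16.05, -11.1, 10], "spin": -18.4}]' --gripper 5.0

```text
time_s: 17.15
tcp_pos: [0.5971, -0.1709, 0.1268]
eef_rot: [0.489, -0.51, 0.512, -0.489]
contact_force: [-0.4, 0.8, -1.1]
grip_width: 0.0551
```

servo_tool --moves '[{"offset": [0, 0, -3], "spin": 0}, {"offset": [0, 0, -6], "spin": 0}, {"offset": [0, 0, -6], "spin": 0}, {"offset": [0, 0, -6], "spin": 0}]'

```text
time_s: 17.65
tcp_pos: [0.5951, -0.1686, 0.0679]
eef_rot: [0.489, -0.51, 0.511, -0.489]
contact_force: [0.4, -0.3, -0.9]
grip_width: 0.0549
```

```bash
python3 - <<'E'
from h import *
cam('scene');cam('top');plan(*crad(0,-19),66,CY)
E
```

```text
t 17.8 tcp [ 595.6 -168.7   68.2] jaw -2.4 point [ 0.002 -0.    -1.   ] q7 0.47 F [ 0.9 -0.8  0.4] w 54.9
 move offset cm [-0.03 -0.03 -0.22] spin -0.1
```

servo_tool --moves '[{"offset": [0, 0, -0.7], "spin": 0}, {"offset": [0, 0, -1.4], "spin": 0}, {"offset": [0, 0, -2.0], "spin": 0}, {"offset": [0, 0, -2.0], "spin": 0}, {"offset": [0, 0, -2.0], "spin": 0}]'

```text
time_s: 18.38
tcp_pos: [0.5948, -0.1685, 0.0479]
eef_rot: [-0.489, 0.511, -0.51, 0.49]
contact_force: [-6.0, 3.0, 18.9]
grip_width: 0.0547
```

servo_tool --moves '[{"offset": [0, 0, 0], "spin": 0}, {"offset": [0, 0, 0], "spin": 0}, {"offset": [0, 0, 4], "spin": 0}, {"offset": [0, 0, 9], "spin": 0}, {"offset": [-3, 4.7, 10], "spin": 5}, {"offset": [-6, 9.4, 10], "spin": 11.7}, {"offset": [-9, 14.1, 10], "spin": 11.7}, {"offset": [-12, 18.8, 10], "spin": 11.7}, {"offset": [-14.9, 23.45, 9], "spin": 11.7}, {"offset": [-14.9, 23.45, 8], "spin": 11.7}]' --gripper 8.2

```text
time_s: 19.62
tcp_pos: [0.4437, 0.0697, 0.1262]
eef_rot: [0.54, -0.457, 0.455, -0.54]
contact_force: [-0.1, -0.7, -0.1]
grip_width: 0.0819
```

servo_tool --moves '[{"offset": [0, 0, -4], "spin": 0}, {"offset": [0, 0, -8], "spin": 0}, {"offset": [0, 0, -10], "spin": 0}, {"offset": [0, 0, -10], "spin": 0}, {"offset": [0, 0, -10], "spin": 0}]'

```text
time_s: 20.25
tcp_pos: [0.4465, 0.0653, 0.0271]
eef_rot: [-0.538, 0.458, -0.458, 0.539]
contact_force: [0.5, 0.4, 0.3]
grip_width: 0.0816
```

```bash
python3 - <<'E'
from h import *
c=cam('top','top4.png');s=cam('scene');plan(446.1,66,26,9.2)
I=up(c); J=up(s)
mb=(I[...,2]/I[...,0]<.46)&(I[...,0]>143); mj=(J[...,2]/J[...,0]<.37)&(J[...,0]>150)
for y in(-57,-19):
    P=np.r_[crad(0,y)/1000,.076]
    print(y,crad(0,y))
    for q,m in((c,mb),(s,mj)):
        try: blob(q,m,proj(q,P)[0],.076)
        except Exception as e: print(e)
a=s['color'][165:255,180:280,::-1];b=c['color'][150:220,280:385,::-1]
cv2.imwrite('pics/m4.png',np.hstack([cv2.resize(q,(395,300),interpolation=cv2.INTER_CUBIC) for q in(a,b)]))
E
```

```text
t 20.4 tcp [446.6  65.8  27.5] jaw 9.2 point [ 0.002  0.    -1.   ] q7 0.29 F [-0.1 -0.3  0.3] w 82.1
 move offset cm [-0.05  0.02 -0.15] spin -0.0
-57 [ 593.63357289 -207.04661305]
 c [ 593.1 -205.6] long 54.2 short 30.3 yaw(long) -1.4
 c [ 594.7 -206.4] long 55.1 short 28.6 yaw(long) -4.7
-19 [ 595.27785763 -169.08220435]
 c [ 594.4 -166.7] long 53.1 short 33.5 yaw(long) -2.5
 c [ 595.6 -167.3] long 55.6 short 30.3 yaw(long) -1.9
```

View pics/m4.png

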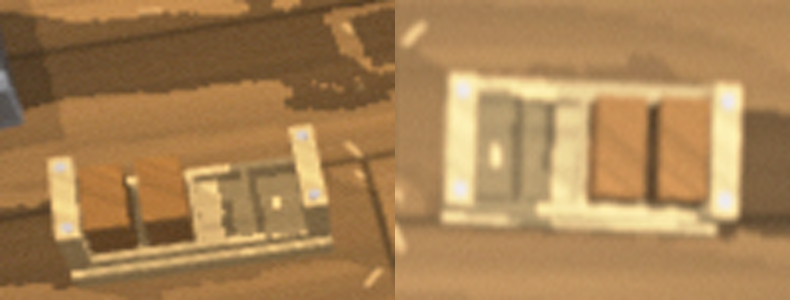

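Both blanks are seated (right half of cradle). They sit ~1–2 mm to +y, so I bias the next two by -1 mm.

servo_tool --moves '[{"offset": [0, 0, 0], "spin": 0}, {"offset": [0, 0, 0], "spin": 0}, {"offset": [0, 0, 0], "spin": 0}, {"offset": [0, 0, 5], "spin": 0}, {"offset": [0, 0, 10], "spin": 0}, {"offset": [3, -4, 10], "spin": -6}, {"offset": [6, -8, 10], "spin": -11.7}, {"offset": [9, -12, 10], "spin": -11.7}, {"offset": [12, -16, 10], "spin": -11.7}, {"offset": [15, -19.8, 10], "spin": -11.7}]' --gripper 5.0

```text
time_s: 21.6
tcp_pos: [0.5966, -0.1333, 0.1269]
eef_rot: [-0.489, 0.51, -0.51, 0.489]
contact_force: [1.0, 0.0, -0.7]
grip_width: 0.0551
```

servo_tool --moves '[{"offset": [0, 0, 0], "spin": 0}, {"offset": [0, 0, -3], "spin": 0}, {"offset": [0, 0, -6], "spin": 0}, {"offset": [0, 0, -6], "spin": 0}, {"offset": [0, 0, -6], "spin": 0}]'

```text
time_s: 22.22
tcp_pos: [0.5962, -0.1319, 0.0677]
eef_rot: [0.489, -0.51, 0.511, -0.49]
contact_force: [1.0, -0.0, -1.0]
grip_width: 0.0549
```

```bash
python3 - <<'E'
from h import *
cam('scene');cam('top');plan(*crad(0,18),66,CY)
E
```

```text
t 22.3 tcp [ 596.6 -132.1   68.1] jaw -2.4 point [ 0.002 -0.    -1.   ] q7 0.43 F [-0.2 -0.3 -0.8] w 55.0
 move offset cm [ 0.03 -0.   -0.21] spin -0.1
```

servo_tool --moves '[{"offset": [0, 0, -0.7], "spin": 0}, {"offset": [0, 0, -1.4], "spin": 0}, {"offset": [0, 0, -1.9], "spin": 0}, {"offset": [0, 0, -1.9], "spin": 0}, {"offset": [0, 0, -1.9], "spin": 0}]'

```text
time_s: 22.95
tcp_pos: [0.5957, -0.1322, 0.0476]
eef_rot: [-0.489, 0.511, -0.51, 0.489]
contact_force: [-1.2, -0.4, 3.8]
grip_width: 0.0554
```

servo_tool --moves '[{"offset": [0, 0, 0], "spin": 0}, {"offset": [0, 0, 0], "spin": 0}, {"offset": [0, 0, 4], "spin": 0}, {"offset": [0, 0, 9], "spin": 0}, {"offset": [-2.7, 5, 10], "spin": 3.2}, {"offset": [-5.4, 10, 10], "spin": 3.2}, {"offset": [-8.1, 15, 10], "spin": 3.2}, {"offset": [-10.8, 20, 10], "spin": 3.2}, {"offset": [-13.5, 25, 10], "spin": 3.2}, {"offset": [-16.25, 29.9, 9], "spin": 3.2}]' --gripper 8.2

```text
time_s: 24.2
tcp_pos: [0.433, 0.1687, 0.1381]
eef_rot: [-0.503, 0.496, -0.497, 0.504]
contact_force: [0.9, 0.0, 0.2]
grip_width: 0.0822
```

servo_tool --moves '[{"offset": [0, 0, -1], "spin": 0}, {"offset": [0, 0, -5], "spin": 0}, {"offset": [0, 0, -9], "spin": 0}, {"offset": [0, 0, -11], "spin": 0}, {"offset": [0, 0, -11], "spin": 0}, {"offset": [0, 0, -11], "spin": 0}]'

```text
time_s: 24.95
tcp_pos: [0.4341, 0.1664, 0.0283]
eef_rot: [-0.503, 0.497, -0.497, 0.503]
contact_force: [-0.5, 0.1, -0.0]
grip_width: 0.0819
```

```bash
python3 - <<'E'
from h import *
c=cam('top');s=cam('scene');plan(433.2,166.7,26,0.8)
I=up(c)
mb=(I[...,2]/I[...,0]<.46)&(I[...,0]>143)
P=np.r_[crad(0,19)/1000,.076]
print(crad(0,19)); blob(c,mb,proj(c,P)[0],.076)
J=up(s); blob(s,(J[...,2]/J[...,0]<.37)&(J[...,0]>150),proj(s,P)[0],.076)
E
```

```text
t 25.1 tcp [434.1 166.9  28.6] jaw 0.7 point [ 0.002  0.001 -1.   ] q7 -0.01 F [0.1 0.2 0.9] w 81.9
 move offset cm [-0.09 -0.02 -0.26] spin 0.1
[ 596.92214237 -131.11779565]
 c [ 595.4 -131.1] long 53.2 short 33.7 yaw(long) -2.6
 c [ 596.7 -131.7] long 55.4 short 30.2 yaw(long) -2.1
```

servo_tool --moves '[{"offset": [0, 0, 0], "spin": 0}, {"offset": [0, 0, 0], "spin": 0}, {"offset": [0, 0, 0], "spin": 0}, {"offset": [0, 0, 5], "spin": 0}, {"offset": [0, 0, 10], "spin": 0}, {"offset": [3.3, -5.2, 10], "spin": -3.2}, {"offset": [6.6, -10.4, 10], "spin": -3.2}, {"offset": [9.9, -15.6, 10], "spin": -3.2}, {"offset": [13.2, -20.8, 10], "spin": -3.2}, {"offset": [16.45, -26.1, 10], "spin": -3.2}]' --gripper 5.0

```text
time_s: 26.3
tcp_pos: [0.5987, -0.0955, 0.1279]
eef_rot: [-0.489, 0.51, -0.51, 0.49]
contact_force: [1.1, 0.6, -0.8]
grip_width: 0.0546
```

servo_tool --moves '[{"offset": [0, 0, 0], "spin": 0}, {"offset": [0, 0, -3], "spin": 0}, {"offset": [0, 0, -6], "spin": 0}, {"offset": [0, 0, -6], "spin": 0}, {"offset": [0, 0, -6], "spin": 0}]'

```text
time_s: 26.92
tcp_pos: [0.5982, -0.0939, 0.0687]
eef_rot: [0.489, -0.51, 0.511, -0.49]
contact_force: [0.6, -0.5, -0.5]
grip_width: 0.0547
```

```bash
python3 - <<'E'
from h import *
cam('scene');cam('top');plan(*crad(0,56),66,CY)
E
```

```text
t 27.0 tcp [598.6 -94.1  69.1] jaw -2.4 point [ 0.002 -0.    -1.   ] q7 0.38 F [ 0.2 -0.4 -0.9] w 54.9
 move offset cm [-0.01 -0.01 -0.31] spin -0.1
```

servo_tool --moves '[{"offset": [0, 0, -0.7], "spin": 0}, {"offset": [0, 0, -1.4], "spin": 0}, {"offset": [0, 0, -1.9], "spin": 0}, {"offset": [0, 0, -1.9], "spin": 0}, {"offset": [0, 0, -1.9], "spin": 0}]'

```text
time_s: 27.65
tcp_pos: [0.5977, -0.0941, 0.0486]
eef_rot: [-0.489, 0.511, -0.51, 0.489]
contact_force: [-1.5, 0.4, 2.4]
grip_width: 0.0549
```

servo_tool --moves '[{"offset": [0, 0, 0], "spin": 0}, {"offset": [0, 0, 0], "spin": 0}, {"offset": [0, 0, 4], "spin": 0}, {"offset": [0, 0, 9], "spin": 8}, {"offset": [-5, 3, 12], "spin": 18}, {"offset": [-10, 6, 12], "spin": 28}, {"offset": [-14.8, 9.4, 12], "spin": 38}, {"offset": [-14.8, 9.4, 12], "spin": 48}, {"offset": [-14.8, 9.4, 12], "spin": 58}, {"offset": [-14.8, 9.4, 12], "spin": 68}]' --gripper 8.2

```text
time_s: 28.9
tcp_pos: [0.4499, 0.0, 0.1689]
eef_rot: [-0.691, 0.147, -0.148, 0.692]
contact_force: [0.6, -0.1, -1.3]
grip_width: 0.0819
```

```bash
cat > dow.py <<'E'
from h import *
c=cam('top','top6.png'); s=cam('scene','scene6.png')
I=up(c);J=up(s)
for y in(-57,-19,19,57):
    P=np.r_[crad(0,y)/1000,.076]; print(y,crad(0,y).round(1))
    for q,m in((c,(I[...,2]/I[...,0]<.46)&(I[...,0]>143)),(s,(J[...,2]/J[...,0]<.37)&(J[...,0]>150))):
        try: blob(q,m,proj(q,P)[0],.076)
        except Exception as e: print(e)
hm=(I[...,0]<128)&(I[...,0]/np.maximum(I[...,2],1)>2.05); hm[:,160*S:]=0; hm=cv2.morphologyEx(hm.astype(np.uint8),cv2.MORPH_OPEN,np.ones((9,9)))
blob(c,hm,(131,222),.03,'handle')
rm=(I[...,0]>188)&(I[...,2]/I[...,0]>.53); rm[:,:105*S]=0; rm[:,165*S:]=0; rm[:110*S]=0; rm=cv2.morphologyEx(rm.astype(np.uint8),cv2.MORPH_OPEN,np.ones((9,9)))
blob(c,rm,(137,165),.02,'rod')
plan(510,338,150,85)
a=s['color'][140:255,365:425,::-1];b=c['color'][110:250,95:190,::-1];d=c['color'][150:220,285:385,::-1]
r=lambda q:cv2.resize(q,(int(500*q.shape[1]/q.shape[0]),500),interpolation=cv2.INTER_CUBIC)
d=cv2.resize(d,(200,140)); 
cv2.imwrite('pics/m6.png',np.hstack([r(a),r(b),np.vstack([d,np.zeros((360,200,3),np.uint8)])]))
E
python3 dow.py
```

```text
-57 [ 593.6 -207. ]
 c [ 593.1 -205.8] long 54.1 short 29.7 yaw(long) -1.5
 c [ 594.3 -206.5] long 55.8 short 28.7 yaw(long) -4.6
-19 [ 595.3 -169.1]
 c [ 594.2 -167.1] long 53.6 short 31.8 yaw(long) -2.9
 c [ 595.4 -168.6] long 56.0 short 31.3 yaw(long) -5.2
19 [ 596.9 -131.1]
 c [ 595.  -131.4] long 53.7 short 32.3 yaw(long) -3.3
 c [ 596.6 -131.9] long 55.1 short 31.0 yaw(long) -2.1
57 [598.6 -93.2]
 c [597.2 -95.1] long 53.6 short 30.0 yaw(long) -2.1
 c [598.2 -95.7] long 56.3 short 29.6 yaw(long) -3.9
handle c [534.3 367.4] long 77.8 short 30.9 yaw(long) -4.8
rod c [678.1 357.1] long 201.8 short 14.6 yaw(long) -5.8
t 29.0 tcp [ 4.500e+02 -2.000e-01  1.688e+02] jaw 65.7 point [ 0.  0. -1.] q7 1.11 F [ 0.4  0.6 -0.7] w 81.9
 move offset cm [ 6.   33.82 -1.88] spin 19.3
```

View pics/m6.png

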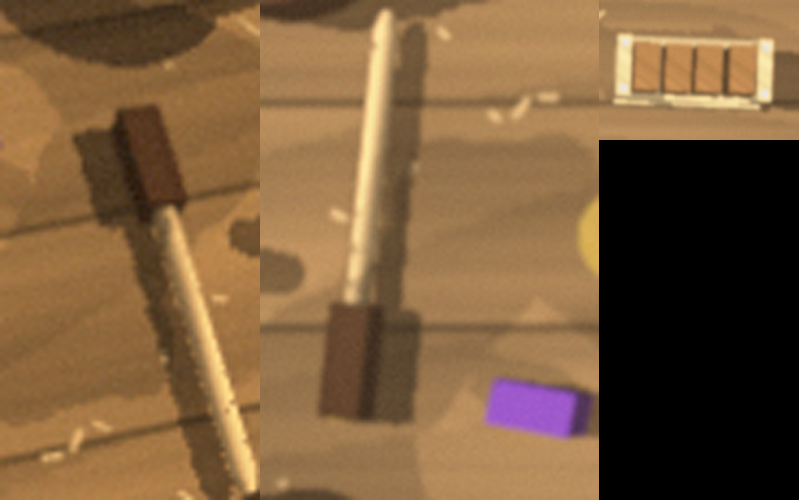

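All four blanks are seated (top right). The dowel was knocked: handle centre is now (534, 367), yaw ≈ -5°. Going for the handle 20 mm behind the shoulder.

servo_tool --moves '[{"offset": [1.5, 5.2, 0], "spin": 5}, {"offset": [3, 10.4, 0], "spin": 12}, {"offset": [4.5, 15.6, 0], "spin": 19.3}, {"offset": [6, 20.8, 0], "spin": 19.3}, {"offset": [7.5, 26, 0], "spin": 19.3}, {"offset": [9, 31.2, -2], "spin": 19.3}, {"offset": [10.4, 36.6, -5], "spin": 19.3}, {"offset": [10.4, 36.6, -9], "spin": 19.3}, {"offset": [10.4, 36.6, -11], "spin": 19.3}, {"offset": [10.4, 36.6, -11], "spin": 19.3}]' --gripper 6.5

```text
time_s: 30.25
tcp_pos: [0.5528, 0.3652, 0.0567]
eef_rot: [0.707, -0.034, 0.032, -0.705]
contact_force: [0.1, 0.3, 0.6]
grip_width: 0.0653
```

```bash
python3 - <<'E'
from h import *
cam('top');s=cam('scene','scene7.png');plan(554.2,365.7,5,85)
a=s['color'][140:255,365:425,::-1];cv2.imwrite('pics/m7.png',cv2.resize(a,None,fx=5,fy=5,interpolation=cv2.INTER_CUBIC))
print(proj(s,[[.5742,.3639,.03],[.5343,.3674,.03],[.779,.346,.015]]).round(1).tolist())
E
```

```text
t 30.4 tcp [554.3 366.   59.2] jaw 84.7 point [ 0.001  0.    -1.   ] q7 0.83 F [ 0.7  0.1 -0.7] w 65.2
 move offset cm [-0.01 -0.03 -5.42] spin 0.3
[[403.1, 185.4], [399.4, 174.0], [422.6, 252.4]]
```

View pics/m7.png

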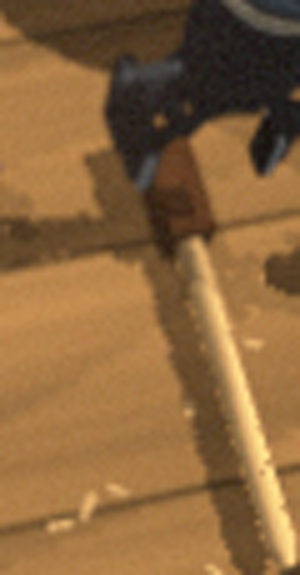

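Fingers straddle the handle and its shoulder at px (403,187) matches the prediction. Descending and gripping.

servo_tool --moves '[{"offset": [0, 0, -3], "spin": 0.2}, {"offset": [0, 0, -5.3], "spin": 0.2}, {"offset": [0, 0, -5.3], "spin": 0.2}, {"offset": [0, 0, -5.3], "spin": 0.2}]'

```text
time_s: 30.85
tcp_pos: [0.5549, 0.3663, 0.0074]
eef_rot: [-0.706, 0.03, -0.031, 0.707]
contact_force: [0.5, -0.1, 0.6]
grip_width: 0.0649
```

servo_tool --moves '[{"offset": [0, 0, 0], "spin": 0}, {"offset": [0, 0, 0], "spin": 0}, {"offset": [0, 0, 0], "spin": 0}, {"offset": [0, 0, 0], "spin": 0}, {"offset": [0, 0, 0], "spin": 0}]' --gripper 2.4

```text
time_s: 31.48
tcp_pos: [0.5546, 0.3664, 0.0069]
eef_rot: [-0.706, 0.03, -0.031, 0.707]
contact_force: [0.0, -0.1, 6.7]
grip_width: 0.0289
```

servo_tool --moves '[{"offset": [0, 0, 4], "spin": 0}, {"offset": [0, 0, 9], "spin": -9}, {"offset": [0, 0, 10], "spin": -19}, {"offset": [0, 0, 10], "spin": -29}, {"offset": [0, 0, 10], "spin": -39}, {"offset": [0, 0, 10], "spin": -49}, {"offset": [0, 0, 10], "spin": -59}, {"offset": [0, 0, 10], "spin": -69}, {"offset": [0, 0, 10], "spin": -79}, {"offset": [0, 0, 10], "spin": -87.6}]'

```text
time_s: 32.72
tcp_pos: [0.5537, 0.3661, 0.1059]
eef_rot: [-0.487, 0.512, -0.512, 0.488]
contact_force: [-0.8, -0.4, -1.2]
grip_width: 0.0288
```

servo_tool --moves '[{"offset": [1.5, -4.5, -2], "spin": 0}, {"offset": [3, -9, -4], "spin": 0}, {"offset": [4.5, -13.5, -6], "spin": 0}, {"offset": [5.6, -17.5, -6.7], "spin": 0}, {"offset": [5.6, -17.5, -6.7], "spin": 0}, {"offset": [5.6, -17.5, -6.7], "spin": 0}, {"offset": [5.6, -17.5, -6.7], "spin": 0}]'

```text
time_s: 33.6
tcp_pos: [0.6096, 0.1927, 0.0389]
eef_rot: [-0.489, 0.511, -0.51, 0.49]
contact_force: [0.3, 0.2, -1.1]
grip_width: 0.0288
```

```bash
python3 - <<'E'
from h import *
c=cam('top','top8.png');s=cam('scene','scene8.png');plan(*crad(0,336),40,CY)
L=[[*crad(0,y)/1000,.048] for y in(316,110)]
print(proj(c,L).round(1).tolist(),proj(s,L).round(1).tolist())
a=c['color'][150:215,190:320,::-1];b=s['color'][175:250,235:365,::-1]
r=lambda q:cv2.resize(q,None,fx=5,fy=5,interpolation=cv2.INTER_CUBIC)[:300]
cv2.imwrite('pics/m8.png',np.vstack([r(a),r(b)]))
E
```

```text
t 33.7 tcp [609.6 192.4  38.8] jaw -2.4 point [ 0.     0.001 -1.   ] q7 -0.06 F [ 0.3 -0.2 -0.5] w 28.8
 move offset cm [ 0.1  -0.68  0.12] spin -0.1
[[199.9, 179.4], [285.0, 182.8]] [[342.0, 206.0], [268.3, 217.9]]
```

View pics/m8.png

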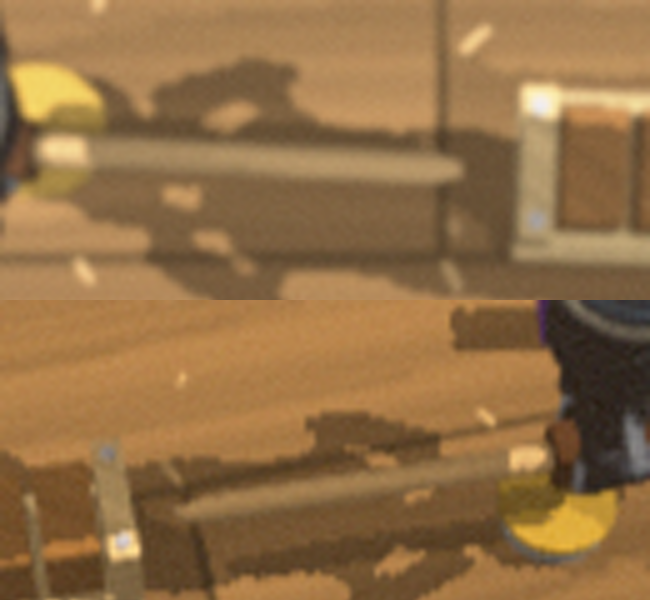

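The rod points at the plate: top tip px ≈ (282.6,184) versus an expected (285,182.8), so it is about 2–3 mm to -x near the tip. Measuring the rod's edges in both views.

```bash
cat > rod.py <<'E'
from h import *
def rodline(c,P0,P1,lo=.15,hi=.9):
    """rod edge midpoints along image columns between projected points -> fitted midline (u,v) pts, plus width"""
    g=cv2.GaussianBlur(c['color'],(0,0),.8).astype(float).mean(2)
    a,b=proj(c,[P0,P1]); U=np.arange(min(a[0],b[0])+lo*abs(a[0]-b[0]),max(a[0],b[0])-(1-hi)*abs(a[0]-b[0])).astype(int)
    M=[];W=[]
    for u in U:
        v0=a[1]+(u-a[0])*(b[1]-a[1])/(b[0]-a[0]); vv=np.arange(v0-8,v0+8,.1)
        p=np.interp(vv,np.arange(len(g)),g[:,u]); d=np.gradient(p)
        i=np.argmax(p[40:120])+40; m=(vv[max(0,i-45):i][np.argmax(d[max(0,i-45):i])],vv[i:i+45][np.argmin(d[i:i+45])])
        M.append((m[0]+m[1])/2);W.append(m[1]-m[0])
    M=np.array(M);k=np.ones(len(U),bool)
    for _ in range(4):
        f=np.polyfit(U[k],M[k],1); r=M-np.polyval(f,U); k=abs(r)<max(.4,2*r[k].std())
    print('width %.2f px, resid %.2f, n %d/%d'%(np.median(W),r[k].std(),k.sum(),len(U)))
    return np.array([[u,np.polyval(f,u)] for u in(U[0],U[-1])])
def rodpose(c,s,ya,yb):
    Pa,Pb=[np.r_[crad(0,y)/1000,.048] for y in(ya,yb)]
    def plane(q):
        r=ray(q,rodline(q,Pa,Pb)); n=np.cross(r[0],r[1]); return n/np.linalg.norm(n)
    n1,n2=plane(c),plane(s)
    for y in np.linspace(ya,yb,3):   # solve for cradle-frame x,z at given y
        t=np.radians(CY); ex=np.array([np.cos(t),np.sin(t),0]); o=np.r_[crad(0,y)/1000,0]
        A=np.array([[n@ex,n[2]] for n in(n1,n2)]); b=[n@(np.array(q['position'])-o) for n,q in((n1,c),(n2,s))]
        x,z=np.linalg.solve(A,b)*1000; tx=onz(c,[proj(c,[*o[:2],.048])[0]],.048)
        o48=np.array([*o[:2],.048]); print('y %.0f: x %.1f z %.1f | top only at z48: x %.1f'%(y,x,z,(n1@(np.array(c['position'])-o48))/(n1@ex)*1000))
E
python3 - <<'E'
from rod import *
c=cam('top');s=cam('scene'); rodpose(c,s,310,125)
E
```

```text
width 5.50 px, resid 0.18, n 53/58
width 4.05 px, resid 0.53, n 37/50
y 310: x 0.1 z 61.0 | top only at z48: x 1.3
y 218: x -0.7 z 54.3 | top only at z48: x -0.1
y 125: x -1.4 z 47.7 | top only at z48: x -1.5
```

Top view: rod within 1.5 mm of the axis, yaw off ≈ -0.9°; the scene's z fit is noisy (resid 0.53 px), but by eye both ends match the expected pixels. Correcting yaw and advancing the tip into the hole.

servo_tool --moves '[{"offset": [0, 0, 0.1], "spin": 0.7}, {"offset": [0, 0, 0.1], "spin": 0.7}, {"offset": [-0.04, -1, 0.1], "spin": 0.7}, {"offset": [-0.09, -2, 0.1], "spin": 0.7}, {"offset": [-0.13, -3, 0.1], "spin": 0.7}, {"offset": [-0.17, -4, 0.1], "spin": 0.7}, {"offset": [-0.17, -4, 0.1], "spin": 0.7}, {"offset": [-0.17, -4, 0.1], "spin": 0.7}]'

```text
time_s: 34.8
tcp_pos: [0.6082, 0.1513, 0.0397]
eef_rot: [-0.492, 0.508, -0.508, 0.492]
contact_force: [0.5, 0.1, -0.7]
grip_width: 0.0289
```

```bash
python3 - <<'E'
from rod import *
c=cam('top');s=cam('scene'); rodpose(c,s,270,105)
plan(*crad(0,300),40,CY)
a=c['color'][150:215,190:320,::-1];b=s['color'][175:250,235:365,::-1]
for q,im,off in((c,a,(190,150)),(s,b,(235,175))):pass
r=lambda q:cv2.resize(q,None,fx=5,fy=5,interpolation=cv2.INTER_CUBIC)[:300]
A=r(a.copy());B=r(b.copy())
for im,q,off in((A,c,(190,150)),(B,s,(235,175))):
    for y in(270,230,190,150,110):
        for dz in(.008,-.008):
            p=(proj(q,[*crad(0,y)/1000,.048+dz])[0]-off+.5)*5; cv2.circle(im,tuple(int(v) for v in p.round()),2,(0,0,255) if dz>0 else (255,0,0),-1)
cv2.imwrite('pics/m9.png',np.vstack([A,B]))
E
```

```text
width 6.00 px, resid 0.19, n 49/52
width 4.00 px, resid 0.54, n 34/45
y 270: x 0.2 z 68.4 | top only at z48: x 2.1
y 188: x 0.7 z 57.5 | top only at z48: x 1.7
y 105: x 1.3 z 46.7 | top only at z48: x 1.2
t 34.9 tcp [608.2 151.5  39.6] jaw -1.8 point [-0.  0. -1.] q7 0.01 F [ 0.3 -0.3 -0.3] w 29.2
 move offset cm [ 0.09 -0.19  0.04] spin -0.7
```

View pics/m9.png

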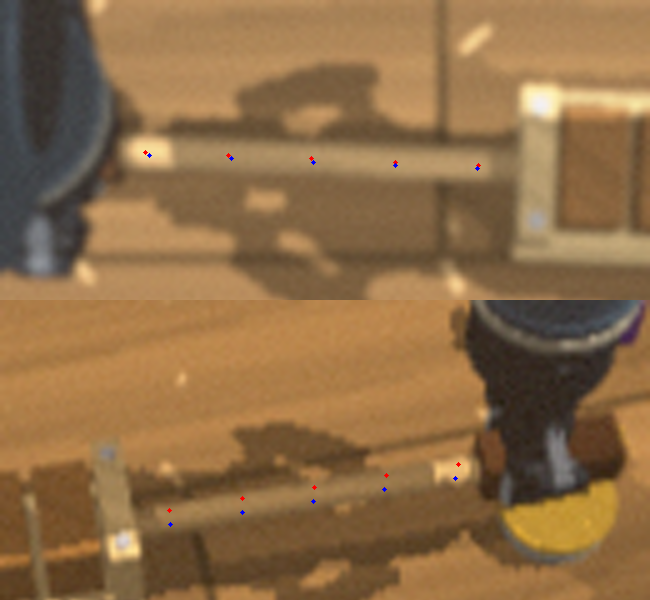

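The rod lies on the expected hole line in both views (dots straddle it within ~0.5 px). Threading on.

servo_tool --moves '[{"offset": [-0.04, -1, 0], "spin": -0.2}, {"offset": [-0.09, -2, 0], "spin": -0.2}, {"offset": [-0.13, -3, 0], "spin": -0.2}, {"offset": [-0.17, -4, 0], "spin": -0.2}, {"offset": [-0.22, -5, 0], "spin": -0.2}, {"offset": [-0.26, -6, 0], "spin": -0.2}, {"offset": [-0.3, -7, 0], "spin": -0.2}, {"offset": [-0.3, -7, 0], "spin": -0.2}]'

```text
time_s: 35.9
tcp_pos: [0.6052, 0.0796, 0.0398]
eef_rot: [0.491, -0.509, 0.509, -0.491]
contact_force: [-0.3, -0.5, -0.1]
grip_width: 0.0288
```

servo_tool --moves '[{"offset": [-0.04, -1, 0], "spin": 0}, {"offset": [-0.09, -2, 0], "spin": 0}, {"offset": [-0.13, -3, 0], "spin": 0}, {"offset": [-0.17, -4, 0], "spin": 0}, {"offset": [-0.22, -5, 0], "spin": 0}, {"offset": [-0.26, -6, 0], "spin": 0}, {"offset": [-0.3, -7, 0], "spin": 0}, {"offset": [-0.3, -7, 0], "spin": 0}]'

```text
time_s: 36.9
tcp_pos: [0.6022, 0.0096, 0.0398]
eef_rot: [0.491, -0.509, 0.509, -0.491]
contact_force: [0.6, 0.8, -1.0]
grip_width: 0.0289
```

```bash
python3 - <<'E'
from h import *
s=cam('scene');c=cam('top');plan(*crad(0,110),40,CY); print('tcp in cradle',incrad(st()[1][:2]).round(1))
a=c['color'][150:215,250:380,::-1];b=s['color'][175:250,180:310,::-1]
r=lambda q:cv2.resize(q,None,fx=5,fy=5,interpolation=cv2.INTER_CUBIC)[:300]
cv2.imwrite('pics/m10.png',np.vstack([r(a),r(b)]))
E
```

```text
t 37.0 tcp [602.2  11.1  39.7] jaw -2.0 point [-0.  0. -1.] q7 0.21 F [-0.2  0.6 -1.1] w 28.7
 move offset cm [-0.14 -5.13  0.03] spin -0.4
tcp in cradle [ -0.9 161.3]
```

View pics/m10.png

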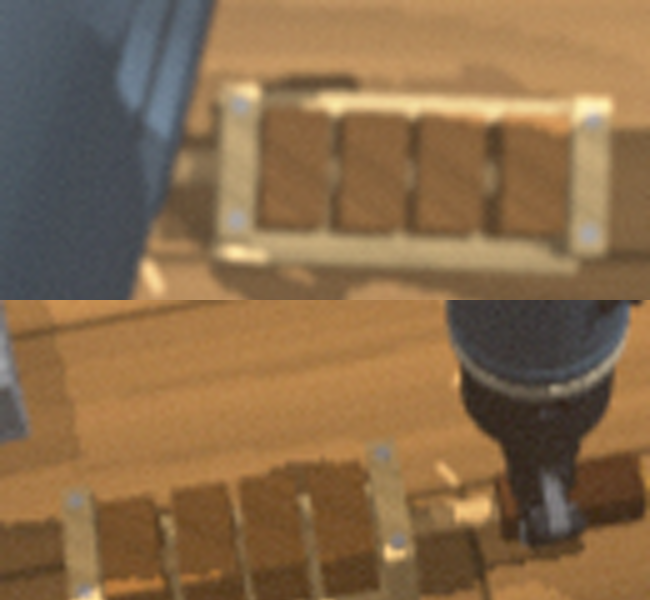

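No force so far; blanks undisturbed, the rod visible in the gaps between them. Continuing through the far plate.

servo_tool --moves '[{"offset": [-0.03, -0.8, 0], "spin": 0}, {"offset": [-0.07, -1.6, 0], "spin": 0}, {"offset": [-0.1, -2.4, 0], "spin": 0}, {"offset": [-0.14, -3.2, 0], "spin": 0}, {"offset": [-0.17, -4, 0], "spin": 0}, {"offset": [-0.19, -4.5, 0], "spin": 0}, {"offset": [-0.19, -4.5, 0], "spin": 0}, {"offset": [-0.19, -4.5, 0], "spin": 0}]'

```text
time_s: 38.0
tcp_pos: [0.6003, -0.0337, 0.0397]
eef_rot: [-0.491, 0.509, -0.509, 0.491]
contact_force: [0.3, 0.5, -0.5]
grip_width: 0.0288
```

servo_tool --moves '[{"offset": [-0.01, -0.2, 0], "spin": 0}, {"offset": [-0.02, -0.4, 0], "spin": 0}, {"offset": [-0.02, -0.5, 0], "spin": 0}, {"offset": [-0.02, -0.5, 0], "spin": 0}, {"offset": [-0.02, -0.5, 0], "spin": 0}]'

```text
time_s: 38.62
tcp_pos: [0.6001, -0.0391, 0.0397]
eef_rot: [-0.491, 0.509, -0.509, 0.491]
contact_force: [-0.3, 0.2, -0.6]
grip_width: 0.0286
```

servo_tool --moves '[{"offset": [-0.01, -0.15, 0], "spin": 0}, {"offset": [-0.01, -0.3, 0], "spin": 0}, {"offset": [-0.01, -0.3, 0], "spin": 0}, {"offset": [-0.01, -0.3, 0], "spin": 0}]'

```text
time_s: 39.12
tcp_pos: [0.6, -0.0405, 0.0397]
eef_rot: [-0.491, 0.509, -0.508, 0.492]
contact_force: [-0.4, 5.0, -0.1]
grip_width: 0.0292
```

Contact (+5 N along y) with the shoulder at ≈ y 90 mm. Releasing and retreating.

servo_tool --moves '[{"offset": [0, 0, 0], "spin": 0}, {"offset": [0, 0, 0], "spin": 0}, {"offset": [0, 0, 0], "spin": 0}, {"offset": [0, 0, 4], "spin": 0}, {"offset": [0, 0, 9], "spin": 0}, {"offset": [-4, 3, 14], "spin": 0}, {"offset": [-9, 6, 18], "spin": 0}, {"offset": [-14, 9, 20], "spin": 0}, {"offset": [-14, 14, 20], "spin": 0}, {"offset": [-14, 19, 20], "spin": 0}]' --gripper 6.5

```text
time_s: 40.38
tcp_pos: [0.4592, 0.1495, 0.2409]
eef_rot: [-0.49, 0.509, -0.509, 0.492]
contact_force: [1.1, -0.4, 0.4]
grip_width: 0.065
```

```bash
python3 - <<'E'
from h import *
s=cam('scene');c=cam('top')
I=up(c);J=up(s)
hm=(I[...,0]<128)&(I[...,0]/np.maximum(I[...,2],1)>1.9); hm[:,:250*S]=0;hm[:,300*S:]=0; hm[:170*S]=0;hm[200*S:]=0;hm=cv2.morphologyEx(hm.astype(np.uint8),cv2.MORPH_OPEN,np.ones((9,9)))
P=np.r_[crad(0,130)/1000,.062]
try:
    p,y=blob(c,hm,proj(c,P)[0],.062,'handle'); print('in cradle',incrad(p), 'expect centre y 130 +-6')
except Exception as e: print(e)
for y in(-57,-19,19,57):
    q=np.r_[crad(0,y)/1000,.076]
    for k,m in((c,(I[...,2]/I[...,0]<.46)&(I[...,0]>143)),(s,(J[...,2]/J[...,0]<.37)&(J[...,0]>150))):
        p,_=blob(k,m,proj(k,q)[0],.076); print(y,incrad(p).round(1))
print(st()[1])
a=c['color'][150:215,250:380,::-1];b=s['color'][175:250,180:310,::-1]
r=lambda q:cv2.resize(q,None,fx=5,fy=5,interpolation=cv2.INTER_CUBIC)[:300]
cv2.imwrite('pics/m11.png',np.vstack([r(a),r(b)])); cv2.imwrite('pics/scene11.png',s['color'][:,:,::-1])
E
```

```text
handle c [599.8 -19.1] long 75.7 short 37.7 yaw(long) 82.1
in cradle [ -1.94070939 131.01048027] expect centre y 130 +-6
 c [ 593.  -205.3] long 54.8 short 29.4 yaw(long) -2.0
-57 [ -0.7 -55.3]
 c [ 594.6 -206.5] long 55.1 short 28.5 yaw(long) -4.4
-57 [  1.  -56.4]
 c [ 594.2 -167. ] long 53.9 short 32.3 yaw(long) -3.4
-19 [ -1.1 -17. ]
 c [ 595.4 -167.6] long 55.2 short 30.0 yaw(long) -1.9
-19 [  0.1 -17.5]
 c [ 595.3 -131.4] long 53.4 short 32.4 yaw(long) -3.3
19 [-1.7 18.6]
 c [ 596.6 -131.6] long 54.9 short 30.1 yaw(long) -2.0
19 [-0.3 18.5]
 c [597.2 -95. ] long 54.0 short 29.8 yaw(long) -2.4
57 [-1.3 55.1]
 c [598.5 -95.2] long 55.2 short 30.2 yaw(long) -2.1
57 [ 0.  54.9]
[459.40256201 153.81337037 239.75728235]
```

View pics/m11.png

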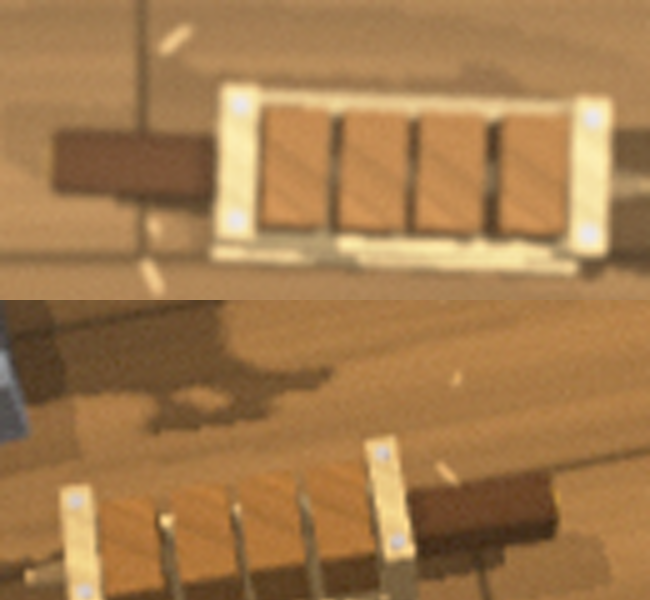

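The handle butts on the entry plate and the tip shows past the far plate, with all four blanks seated. Handing in.

```bash
python3 -c "
from bench import arm
arm.close_job()"
```

```text
the job is handed in; nothing more can be done
```

The job is done and handed in at about 41 s robot time; no verdict was reported.

- **Offcuts:** the spindle and then the stub went into the scrap box. I saw both inside right after placing them (spindle flat, stub standing) and did not look at the box again.
- **Blanks:** all four brown blanks stand in their own slots. In the last pictures they lie within about 2 mm of the slot centres in y and 1.7 mm in x. Each was lowered to floor height (blank3 with no force felt). The second one pressed with 19 N before release and sits about 2 mm towards +y.
- **Dowel:** it had been knocked about 4 cm aside partway through, so I measured it again before gripping. It went in with no noticeable force until the shoulder met the plate, at +5 N.
- **Last dowel check:** the handle centre was at cradle y = 131 mm, against 130 expected. The last picture shows the handle against the plate and the tip out past the far plate.
- **Untouched things:** no move came near the bottle or cork block, and the dowel and gripper only passed above the tin. I did not measure these three again at the end.

**Checks that disagreed:**
- The scene-view fit of the rod's height before insertion was noisy and put the shoulder 13–20 mm too high. I set it aside because the overlaid hole line matched the rod in both views.
- The last handle blob gave a yaw of 82° (about 10° off) and a 38 mm width, because it included the handle's side or shadow. By eye the handle's edge was parallel to the cradle.

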